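# Roll the grinder wheel over the bar into its parking pocket

## Robot

A 6-joint arm with a two-finger parallel gripper is mounted at the origin on the work surface. World frame = base frame: x ahead of the robot, y to its left, z up, the work surface at z = 0. Lengths are in m, angles in rad, forces in N, time in s.
With the tool pointing down it reaches from about 0.375 to 0.925 m from the base axis. Payload 5.7 kg.
Tool frame: the origin (TCP) lies at the centre of the arm's flange, where the gripper is bolted on; the fingertips stand 173 mm ahead of it and the grasp point (between the pads) lies 155 mm ahead of it; z points along the fingers, y is the line along which they close (so a half turn about z gives the same grasp; the last joint's range is limited). The gripper opens to 85 mm and grips with 20 to 120 N. Pads are 22 mm wide; open, the fingers measure 114 mm over their backs; the gripper's body (76 mm by 85 mm) begins 54 mm behind the grasp point. The pads swing forward as they close: fully open they stand 13 mm farther back than shut.
Start: joints at [1.027, 0.359, 1.51, -0, 1.272, -0.115], TCP at [0.249, 0.546, 0.405] pointing down, gripper open.
Joint ranges: [-2.97, 2.97], [-1.01, 2.36], [0.21, 2.38], [-0.96, 4.11], [0.2, 2.71], [-2.98, 2.98]. Speed limits (rad/s): [2.39, 2.39, 3.14, 3.14, 3.14, 3.14].

## Interface

Orientations are given as a unit quaternion [w, x, y, z].
In Python, from plant import sense, grab_frame, calibration, sign_off gives the robot as it stands.
- The arm moves only by the tool carry_out, never from a script. Its argument "steps" is a list of rows, each a list of 2 entries, a list of its own where there are three numbers: the shift along the tool's x, y, z normalised to -1 to 1, where 1 is 200 mm, then the turn about the tool's z normalised to -1 to 1, where 1 is 0.5 rad. In form: [[[dx, dy, dz], yaw], ...]. A call has 1 to 20 rows; each row is the pose to reach, as a shift and turn from the pose commanded when the call began, along the tool's axes at that moment; what a row does not reach only later rows make up. A row lasts 1/10 s, in which the tool goes at most 50 mm and 8.59 degrees, less where a joint would pass 70% of its speed; a pose out of reach is approached as far as the arm can. A call with a number of a shift or a turn outside -1 to 1 is refused whole. A call with a gripper value outside its range is refused whole. "jaw" is the closure, from -1 (fully open) to 1 (shut), set as the call begins (left out, the last holds). The fingers move at their own pace and stop on an object; "squeeze" is the grip in N (left out, the last holds). Time passes only in rows, so rows that repeat a pose let the fingers close. It gives the time, the measured TCP pose, the force, the opening and the grip force at its end, in the units of the state.
- sense(): the state, without advancing time (a new reading comes with each control period).
- grab_frame(name): name is "scene" or "top" or "wrist"; returns the picture (400x640x3 uint8, blue, green, red); there is no depth.
- calibration(name): a dict with "intrinsics" (3x3 intrinsics, pixels), "cam_to_world" (4x4, takes a point from camera to world coordinates). Camera axes: x right, y down, z forward; pixel columns grow to the right and rows downward; lengths in m; the calibration is good to about 2 mm. A picture is of the moment at which its call begins: read the wrist's pose just before it. calibration takes no time and is no camera call; for the wrist camera it gives the pose at the moment of the call.
- sign_off(): hands the job in; it is judged then, once.
The state is a dict: "time_s": time; "q": joint angles; "qvel": joint speeds; "joint_torque": joint torques, N m; "ee_pos": TCP position; "eef_rot": TCP orientation; "ft_force": force on the tool from outside, world axes, zero at the start; "moment": the same for the moment, N m; "opening": finger opening in m; "finger_force": force on a finger pad.
Only numpy, scipy, OpenCV 4.12 (cv2) and the standard library are available. Lean on these libraries where they do the work, as an engineer would, in place of code of your own. Each camera call takes 0.05 s, during which the arm holds its last target. There are 200 camera calls.

## Task

Roll the belt-grinder wheel on its tyre along the wooden parking board, over the steel bar and down into the pocket in front of the end block, and leave it standing there upright and still. Walk it along with a light fingertip (no more than about 25 N of pressure): do not grip it, lift it off the board, drag it without turning, or let it tip over. Leave the board's neighbours on the bench where they are.

Things in the scene. Friction and masses are not known exactly. Their poses are not given: they have to be found in the camera images.
- wheel_center (a point): Centre of a loose disc: belt-grinder wheel, 90 mm diameter, 36 mm wide, rubber tyre, aluminium faces, 0.4 to 0.75 kg, standing on its rim in the lane, 70 to 130 mm short of meeting the bar; rolls almost freely on the flat. x is its axle, across the lane; z points to the one larger hole near the rim, straight up at first, and turns with the wheel.
- stand: Fixed plywood board, 86 mm wide (x), 360 mm long (y), 12 mm deck; origin under its centre, z up. Rails 10 mm above the deck leave a lane 50 mm wide; roll towards +y. At y 78 mm a steel half-round bar (radius 6 mm) crosses the deck; end block face at y 150 mm, 36 mm above deck; at y -172 mm a 6 mm strip. Wheel centre is 57 mm above the bench on the deck.
- pocket (a point): Deck point (12 mm above the bench) in the middle of the pocket between bar and end block, under the parked wheel's centre (board y 103.5 mm). The wheel has 3 mm of play there: its centre rests at y 102 to 105 mm.
- bar (a point): Middle of the bar's top, 18 mm above the bench. The wheel meets the bar with its centre at board y 54 mm. A finger pushing level from behind grips the tyre by friction and jams here: drive the tyre round with a fingertip pressed on the wheel's upper back, moving forward with the turning tyre. The wheel's centre rises 6 mm, tops at y 78 mm, then drops in by itself.
- crucible: Bystander: small white ceramic pot with two black side handles, 68 mm across and 60 mm high, standing on the bench; origin under its centre.
- taperoll: Bystander: pale paper ring (tape roll) of 100 mm outer diameter, 24 mm high, lying flat; origin under its centre.
- brush_mid (a point): Bystander: hand brush lying on the bench; point near its middle.
There are look-alikes about, which are no part of the job. What is meant by the part that bears wheel_center is not yellow, and is the smaller of those in its own colour.

How it is judged:
By the outcome, as a careful person would: the job done as asked, in the order asked, and still so for the second after the job is handed in, with the robot touching nothing.
It also fails if it takes over 56 s, if anything falls off the work surface, if the arm or the gripper's body presses on something with over 40 N, if the wrist force passes 120 N, or if a joint passes its speed limit or range.

## Working session

There is one attempt and no reset: what is moved stays moved. The work goes in short steps, Python scripts to look and compute and a tool call to move; the robot and the scene stay as the last step left them, time stands still between calls to the robot, and variables do not carry over. Pictures are saved under pics/ and viewed, at most 10 in all, crops included, and the job is handed in when it is done.

Besides the shell and the picture viewer there is one more tool, called after ">>>" as a command line: name --argument value ..., lists and objects as JSON in quotes. carry_out: Moves the arm, as the interface text tells. Its arguments: {"type":"object","properties":{"steps":{"type":"array","items":{"type":"array"}},"jaw":{"type":"number"},"squeeze":{"type":"number"}},"required":["steps"]}

```bash
mkdir -p pics
python3 - <<'E'
from plant import *
import cv2
for n in ("scene","top"):
    cv2.imwrite(f"pics/{n}0.png",grab_frame(n))
    c=calibration(n);print(n,c)
s=sense();print(s)
E
```

```text
scene {'intrinsics': array([[422.61558233,   0.        , 318.46841204],
       [  0.        , 422.61558233, 203.02758988],
       [  0.        ,   0.        ,   1.        ]]), 'cam_to_world': array([[-8.13165606e-01,  3.68588373e-01, -4.50449007e-01,
         9.31081074e-01],
       [ 5.82032097e-01,  5.15729679e-01, -6.28698287e-01,
         3.83108288e-01],
       [ 5.79043360e-04, -7.73411604e-01, -6.33903901e-01,
         6.01236071e-01],
       [ 0.00000000e+00,  0.00000000e+00,  0.00000000e+00,
         1.00000000e+00]])}
top {'intrinsics': array([[441.03982434,   0.        , 316.18401037],
       [  0.        , 441.03982434, 209.5522029 ],
       [  0.        ,   0.        ,   1.        ]]), 'cam_to_world': array([[-2.77864327e-02, -9.96422289e-01,  7.98156397e-02,
         4.94598758e-01],
       [-9.99613566e-01,  2.77612045e-02, -1.42593749e-03,
        -1.22911237e-01],
       [-7.94942398e-04, -7.98244180e-02, -9.96808623e-01,
         9.38633452e-01],
       [ 0.00000000e+00,  0.00000000e+00,  0.00000000e+00,
         1.00000000e+00]])}
{'time_s': 0.1, 'q': array([ 1.02690647e+00,  3.59450214e-01,  1.51137890e+00,  2.03905939e-05,
        1.27251308e+00, -1.15090852e-01]), 'qvel': array([-3.67871805e-06, -1.38248728e-03, -3.17412268e-03, -3.99507303e-04,
       -8.20685347e-04, -3.92391437e-05]), 'joint_torque': array([ 8.49214975e-04, -5.28660142e+01, -2.79348332e+01,  1.06977218e-04,
        4.95115484e-03, -9.58263570e-06]), 'ee_pos': array([0.24928463, 0.54538071, 0.40390631]), 'eef_rot': array([-2.92259379e-04,  2.12763574e-01,  9.77103319e-01, -8.24560547e-04]), 'ft_force': array([-0.06965714, -0.93235772,  0.1410283 ]), 'moment': array([0.03312539, 0.07204016, 0.00562733]), 'finger_force': 0.0, 'opening': 0.08524549613483948}
```

View pics/scene0.png

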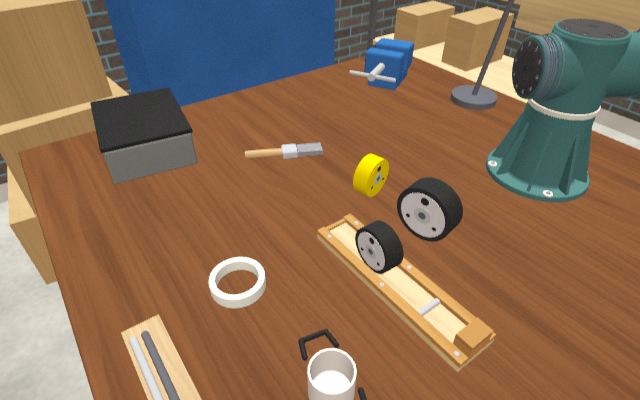

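View pics/top0.png

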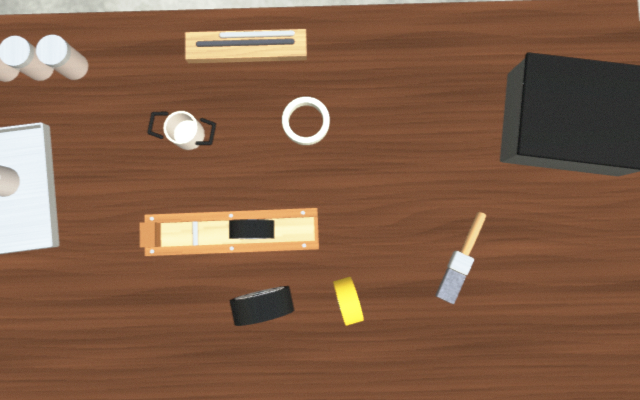

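Scene: the lane wheel is at (379,247) in the scene view and (252,229) in the top view. Possible confusions are the bigger black wheel, scene (430,209) and top (262,306), and the yellow wheel, scene (371,175) and top (348,301). The smaller black wheel in the lane matches the description. The bar is at top (195,233), the end block at (148,234), and the lane runs to the image left, roughly world +y.

```bash
cat > h.py <<'E'
from plant import *
import cv2, numpy as np
def ray(n,uv,z,c=None):
    c=c or calibration(n);K=c["intrinsics"];T=c["cam_to_world"]
    d=T[:3,:3]@np.linalg.solve(K,np.r_[uv,1.]);o=T[:3,3]
    return o+d*(z-o[2])/d[2]
def blob(m,seed):
    n,l=cv2.connectedComponents(m.astype(np.uint8));ys,xs=np.nonzero(m)
    i=np.argmin((xs-seed[0])**2+(ys-seed[1])**2);return (l==l[ys[i],xs[i]])
E
python3 - <<'E'
from h import *
im=cv2.imread("pics/top0.png");h=cv2.cvtColor(im,cv2.COLOR_BGR2HSV)
box=np.zeros(im.shape[:2],bool);box[195:270,125:335]=1
org=box&(h[...,2]>165)&(h[...,1]>60)
b=blob(cv2.morphologyEx(org.astype(np.uint8),cv2.MORPH_CLOSE,np.ones((3,3))),(180,218))
ys,xs=np.nonzero(b)
P=np.array([ray("top",(x,y),.022)[:2] for x,y in zip(xs,ys)])
r=cv2.minAreaRect((P*1000).astype(np.float32));print("board rect mm",r);print(cv2.boxPoints(r))
for s in [(152,218),(303,213),(151,252),(305,245)]:print("screw",ray("top",s,.022).round(4))
w=blob(box&(h[...,2]<60),(252,229));ys,xs=np.nonzero(w);print("wheel px",xs.min(),xs.max(),ys.min(),ys.max())
r=cv2.minAreaRect(np.array([ray("top",(x,y),.065)[:2]*1000 for x,y in zip(xs,ys)],np.float32));print("wheel",r)
w=box&(h[...,1]<30)&(h[...,2]>120);w[:,:185]=0;w[:,205:]=0
ys,xs=np.nonzero(w);print("bar",len(xs),ray("top",(xs.mean(),ys.mean()),.018))
big=cv2.resize(cv2.imread("pics/scene0.png")[140:370,300:500],None,fx=2.6,fy=2.6,interpolation=cv2.INTER_CUBIC)
t=cv2.resize(im[195:270,125:335],None,fx=2.47,fy=2.47*1,interpolation=cv2.INTER_CUBIC)
cv2.imwrite("pics/crop.png",big)
E
```

```text
Traceback (most recent call last):
  File "h.py", line 4, in ray
    c=c or calibration(n);K=c["intrinsics"];T=c["cam_to_world"]
           ~~~~~~~~~~~^^^
ValueError: time passes only in moves, steps and waits
```

```bash
cat > h.py <<'E'
from plant import *
import cv2, numpy as np
C={}
def ray(n,uv,z):
    if n not in C: C[n]=calibration(n)
    K=C[n]["intrinsics"];T=C[n]["cam_to_world"]
    d=T[:3,:3]@np.linalg.solve(K,np.r_[uv,1.]);o=T[:3,3]
    return o+d*(z-o[2])/d[2]
def blob(m,seed):
    n,l=cv2.connectedComponents(m.astype(np.uint8));ys,xs=np.nonzero(m)
    i=np.argmin((xs-seed[0])**2+(ys-seed[1])**2);return (l==l[ys[i],xs[i]])
E
python3 - <<'E'
from h import *
im=cv2.imread("pics/top0.png");h=cv2.cvtColor(im,cv2.COLOR_BGR2HSV)
box=np.zeros(im.shape[:2],bool);box[195:270,125:335]=1
org=box&(h[...,2]>165)&(h[...,1]>60)
b=blob(cv2.morphologyEx(org.astype(np.uint8),cv2.MORPH_CLOSE,np.ones((3,3))),(180,218))
ys,xs=np.nonzero(b)
P=np.array([ray("top",(x,y),.022)[:2] for x,y in zip(xs,ys)])
r=cv2.minAreaRect((P*1000).astype(np.float32));print("board rect mm",r);print(cv2.boxPoints(r))
for s in [(152,218),(303,213),(151,252),(305,245)]:print("screw",ray("top",s,.022).round(4))
w=blob(box&(h[...,2]<60),(252,229));ys,xs=np.nonzero(w);print("wheel px",xs.min(),xs.max(),ys.min(),ys.max())
r=cv2.minAreaRect(np.array([ray("top",(x,y),.065)[:2]*1000 for x,y in zip(xs,ys)],np.float32));print("wheel",r)
w=box&(h[...,1]<30)&(h[...,2]>120);w[:,:185]=0;w[:,205:]=0
ys,xs=np.nonzero(w);print("bar",len(xs),ray("top",(xs.mean(),ys.mean()),.018))
big=cv2.resize(cv2.imread("pics/scene0.png")[140:370,300:500],None,fx=2.6,fy=2.6,interpolation=cv2.INTER_CUBIC)
cv2.imwrite("pics/crop.png",big)
E
```

```text
board rect mm ((527.3175048828125, 59.05120086669922), (87.43433380126953, 371.65008544921875), 0.6577705144882202)
[[ 481.4699    244.3621  ]
 [ 485.7365   -127.263466]
 [ 573.1651   -126.259705]
 [ 568.8985    245.36588 ]]
screw [0.5599 0.218  0.022 ]
screw [ 0.5616 -0.0966  0.022 ]
screw [0.4894 0.22   0.022 ]
screw [ 0.495 -0.099  0.022]
wheel px 230 272 220 237
wheel ((531.0882568359375, 5.895988464355469), (83.66024780273438, 33.113285064697266), 89.99568176269531)
bar 115 [0.52631196 0.12978767 0.018     ]
```

View pics/crop.png

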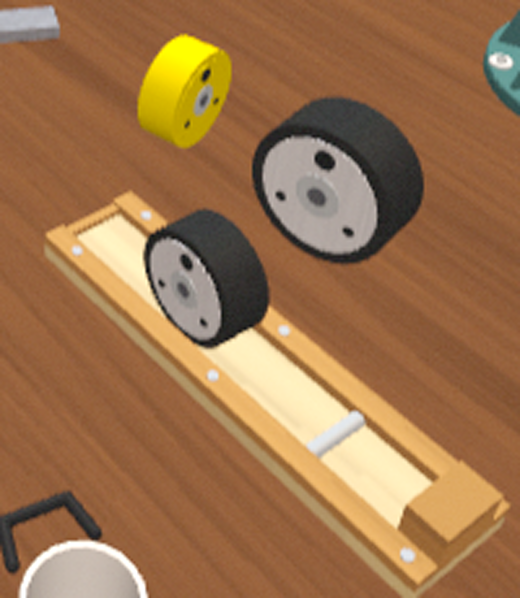

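The crop confirms the choice: the smaller black wheel stands in the lane with its larger hole up, clear of the bar. Its centre is about 100 mm short of meeting the bar, as expected. Next I swing over behind it with the fingers shut.

>>> carry_out --steps '[[[-0.96,-0.66,0],1],[[-0.96,-0.66,0],1],[[-0.96,-0.66,0],1],[[-0.96,-0.66,0],1],[[-0.96,-0.66,0],1],[[-0.96,-0.66,0],1],[[-0.96,-0.66,0],1]]' --jaw 1 --squeeze 20

```text
time_s: 0.8
ee_pos: [0.3694, 0.3453, 0.4045]
eef_rot: [-0.0, 0.449, 0.894, -0.0]
ft_force: [-0.2, 0.8, -0.3]
opening: 0.0
finger_force: 0.0
```

>>> carry_out --steps '[[[-0.97,-0.29,0],1],[[-0.97,-0.29,0],1],[[-0.97,-0.29,0],1],[[-0.97,-0.29,0],1],[[-0.97,-0.29,0],1],[[-0.97,-0.29,0],1],[[-0.97,-0.29,0],1]]'

```text
time_s: 1.5
ee_pos: [0.4385, 0.1571, 0.4045]
eef_rot: [-0.001, 0.655, 0.756, 0.0]
ft_force: [0.3, 0.4, 0.1]
opening: -0.0003
finger_force: 0.0
```

```bash
cat >> h.py <<'E'
from scipy.spatial.transform import Rotation as R
U=np.array([-.0115,1,0]);U/=np.linalg.norm(U);O=np.array([.5274,.052,0]);V=np.array([U[1],-U[0],0])
def toolrot(s):return R.from_quat(np.roll(s["eef_rot"],-1)).as_matrix()
def st():
    s=sense();M=toolrot(s);p=s["ee_pos"];tip=p+M[:,2]*.173;d=tip-O
    yaw=np.arctan2(-M[0,0]*U[1]+M[1,0]*U[0],M[:,0]@U)
    print("t",round(s["time_s"],2),"pos",p.round(4),"tip lane x,y,z mm",(1000*np.array([d@V,d@U,tip[2]])).round(1),"yaw err",round(yaw,4),"F",s["ft_force"].round(2),"open",round(s["opening"],3),"z",M[:,2].round(4));return s,M
E
python3 -c "
from h import *
s,M=st();t=O-.095*U+V*0+np.array([0,0,.173+.16]);print(M.T@(t-s['ee_pos'])/.2, s['q'])"
```

```text
t 1.5 pos [0.4385 0.1571 0.4045] tip lane x,y,z mm [-87.8 106.2 231.5] yaw err 0.1322 F [0.28 0.4  0.14] open -0.0 z [-7.e-04  7.e-04 -1.e+00]
[-1.05490584  0.30239743  0.35664725] [1.95193137e-01 1.64447265e-01 1.78769639e+00 9.26443508e-04
 1.19003334e+00 5.11485514e-02]
```

>>> carry_out --steps '[[[-1,0.3,0.3],0.264],[[-1,0.3,0.3],0.264],[[-1,0.3,0.3],0.264],[[-1,0.3,0.3],0.264],[[-1,0.3,0.3],0.264],[[-1,0.3,0.3],0.264],[[-1,0.3,0.3],0.264]]'

```text
time_s: 2.2
ee_pos: [0.5263, -0.032, 0.3445]
eef_rot: [-0.001, 0.703, 0.711, -0.0]
ft_force: [0.2, 0.7, -0.0]
opening: -0.0002
finger_force: 0.0
```

```bash
python3 -c "
from h import *
s,M=st()
a=grab_frame('scene');b=grab_frame('wrist');cv2.imwrite('pics/s1.png',a)
cv2.imwrite('pics/m1.png',np.vstack([cv2.resize(a[120:360,220:540],(400,300),interpolation=2),cv2.resize(b,(400,250))]))
print(calibration('wrist'))"
```

```text
t 2.2 pos [ 0.5263 -0.032   0.3445] tip lane x,y,z mm [ -2.3 -83.8 171.5] yaw err -0.0001 F [ 0.16  0.74 -0.01] open -0.0 z [-0.0013  0.001  -1.    ]
{'intrinsics': array([[324.22031298,   0.        , 318.67481112],
       [  0.        , 324.22031298, 197.11397142],
       [  0.        ,   0.        ,   1.        ]]), 'cam_to_world': array([[ 9.99930551e-01,  1.14901992e-02,  2.62085339e-03,
         5.24929953e-01],
       [ 1.17755645e-02, -9.65043214e-01, -2.61826146e-01,
         3.49936652e-02],
       [-4.79197789e-04,  2.61838824e-01, -9.65111496e-01,
         3.13677356e-01],
       [ 0.00000000e+00,  0.00000000e+00,  0.00000000e+00,
         1.00000000e+00]])}
```

View pics/m1.png

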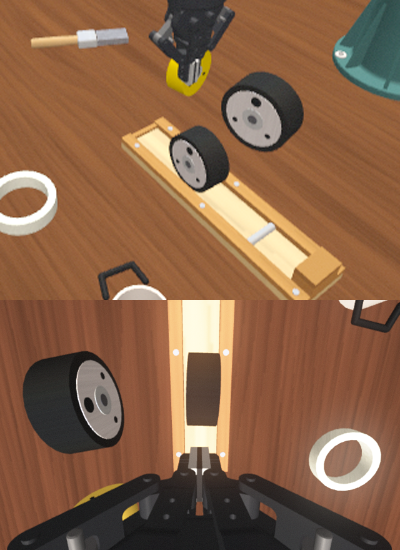

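The wheel (montage (203,390)) is centred on the lane, with the shut fingertips behind it at (199,460), about 3 mm off laterally. I'll correct that and descend to the upper back.

>>> carry_out --steps '[[[0,0.015,0.1],0],[[0,0.015,0.2],0],[[0,0.015,0.3],0],[[0,0.015,0.345],0],[[0,0.015,0.345],0],[[0,0.015,0.345],0]]'

```text
time_s: 2.9
ee_pos: [0.5298, -0.0332, 0.2764]
eef_rot: [0.0, 0.703, 0.711, 0.0]
ft_force: [0.0, 0.5, -0.4]
opening: -0.0001
finger_force: 0.0
```

```bash
python3 -c "
from h import *
s,M=st()
for n in ('scene','top'):cv2.imwrite(f'pics/{n}2.png',grab_frame(n))
im=cv2.imread('pics/scene2.png')[150:290,320:460]
cv2.imwrite('pics/c2.png',cv2.resize(im,(560,560),interpolation=2))"
```

```text
t 2.9 pos [ 0.5298 -0.0332  0.2764] tip lane x,y,z mm [  1.5 -85.2 103.4] yaw err -0.0005 F [ 0.03  0.53 -0.42] open -0.0 z [ 7.e-04 -1.e-04 -1.e+00]
```

View pics/c2.png

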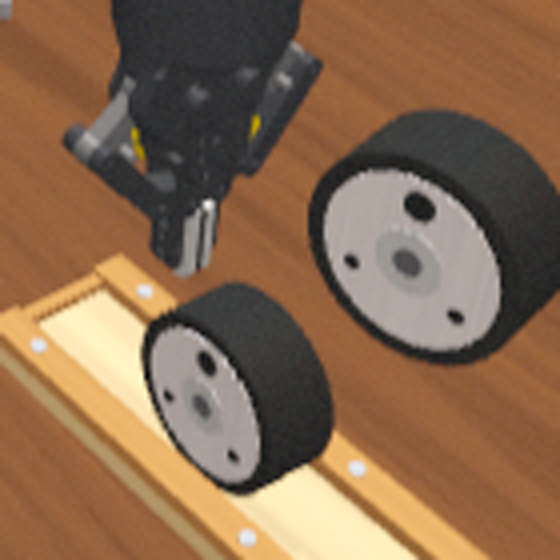

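The crop shows the tip hanging just above and behind the tyre, clear of the other wheel. I'll feel for contact.

>>> carry_out --steps '[[[0,0,0.02],0],[[0,0,0.03],0],[[0,0,0.03],0]]'

```text
time_s: 3.3
ee_pos: [0.5295, -0.0339, 0.2696]
eef_rot: [-0.0, 0.704, 0.711, -0.0]
ft_force: [0.0, 0.7, -0.1]
opening: -0.0001
finger_force: 0.0
```

>>> carry_out --steps '[[[0,0,0.007],0],[[0,0,0.015],0],[[0,0,0.015],0]]'

```text
time_s: 3.6
ee_pos: [0.5295, -0.0338, 0.2665]
eef_rot: [-0.0, 0.704, 0.711, -0.0]
ft_force: [-0.1, -0.2, -0.3]
opening: 0.0
finger_force: 0.0
```

```bash
python3 -c "
from h import *
st()"
```

```text
t 3.6 pos [ 0.5295 -0.0338  0.2665] tip lane x,y,z mm [  1.  -85.8  93.5] yaw err -0.0016 F [-0.12 -0.15 -0.31] open 0.0 z [-5.e-04 -0.e+00 -1.e+00]
```

>>> carry_out --steps '[[[0,0,-0.04],0],[[0.03,0,-0.04],0],[[0.05,0,-0.04],0],[[0.05,0,-0.04],0],[[0.05,0,-0.035],0],[[0.05,0,-0.025],0],[[0.05,0,-0.025],0]]'

```text
time_s: 4.3
ee_pos: [0.5293, -0.0238, 0.2713]
eef_rot: [-0.0, 0.704, 0.711, -0.0]
ft_force: [0.3, -0.4, 0.8]
opening: -0.0001
finger_force: 0.0
```

>>> carry_out --steps '[[[0,0,0.006],0],[[0,0,0.012],0],[[0,0,0.012],0]]'

```text
time_s: 4.6
ee_pos: [0.5294, -0.0239, 0.2691]
eef_rot: [-0.0, 0.704, 0.711, -0.0]
ft_force: [0.2, -0.8, -0.6]
opening: 0.0004
finger_force: 0.0
```

>>> carry_out --steps '[[[0,0,0.006],0],[[0,0,0.012],0],[[0,0,0.012],0]]'

```text
time_s: 4.9
ee_pos: [0.5301, -0.0244, 0.2679]
eef_rot: [0.001, 0.703, 0.711, 0.0]
ft_force: [-1.3, -3.1, 9.2]
opening: -0.0002
finger_force: 4.2
```

```bash
python3 -c "
from h import *
st()
im=grab_frame('scene');cv2.imwrite('pics/s3.png',im)
w=grab_frame('wrist');cv2.imwrite('pics/w3.png',w)
cv2.imwrite('pics/c3.png',np.hstack([cv2.resize(im[180:290,330:440],(400,400),interpolation=2),cv2.resize(w[60:340,180:460],(400,400),interpolation=2)]))"
```

```text
t 4.9 pos [ 0.5301 -0.0244  0.2679] tip lane x,y,z mm [  2.1 -76.6  94.9] yaw err -0.0011 F [-1.29 -3.14  9.17] open -0.0 z [ 0.0017 -0.0015 -1.    ]
```

View pics/c3.png

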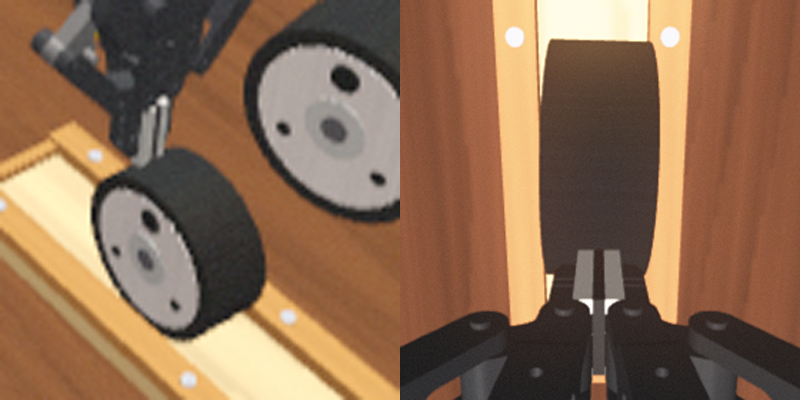

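Contact is light (about 9 N) at 33° behind the top, and stiffness comes out near 7 N/mm. Now a walking stroke that follows the tyre point.

>>> carry_out --steps '[[[0.01,0,-0.003],0],[[0.03,0,-0.008],0],[[0.055,0,-0.014],0],[[0.085,0,-0.02],0],[[0.107,0,-0.024],0],[[0.129,0,-0.0275],0],[[0.151,0,-0.03],0],[[0.1735,0,-0.0325],0],[[0.196,0,-0.034],0],[[0.218,0,-0.035],0],[[0.24,0,-0.0355],0],[[0.255,0,-0.0355],0],[[0.265,0,-0.0355],0],[[0.27,0,-0.0355],0],[[0.27,0,-0.0355],0],[[0.27,0,-0.0355],0]]'

```text
time_s: 6.6
ee_pos: [0.53, 0.0302, 0.2753]
eef_rot: [0.001, 0.704, 0.711, 0.001]
ft_force: [0.5, -0.3, 9.4]
opening: -0.0004
finger_force: 4.4
```

```bash
cat >> h.py <<'E'
def wheel(n):
    im=grab_frame("scene");cv2.imwrite(f"pics/{n}.png",im)
    g=cv2.cvtColor(im,cv2.COLOR_BGR2HSV)
    return im
E
python3 -c "
from h import *
st()
im=grab_frame('scene');cv2.imwrite('pics/s4.png',im);t=grab_frame('top');cv2.imwrite('pics/t4.png',t)
cv2.imwrite('pics/c4.png',np.hstack([cv2.resize(im[190:340,330:480],(400,400),interpolation=2),cv2.resize(t[180:280,150:250],(400,400),interpolation=2)]))"
```

```text
t 6.6 pos [0.53   0.0302 0.2753] tip lane x,y,z mm [  3.  -21.9 102.3] yaw err -0.0014 F [ 0.46 -0.27  9.37] open -0.0 z [ 3.4e-03 -2.0e-04 -1.0e+00]
```

View pics/c4.png

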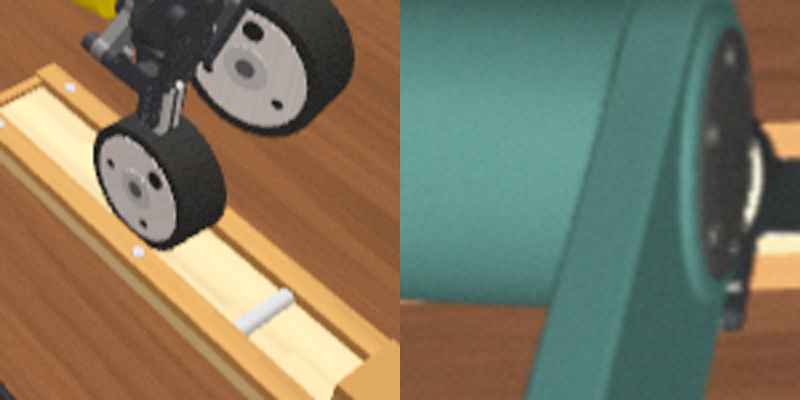

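The wheel rolled: its hole has turned about 35° and the contact is now on top at 9 N. Hub pixels are (370,251) before the stroke and (381,260) after.

```bash
cat >> h.py <<'E'
def lane(p):return (1000*np.array([(p-O)@V,(p-O)@U,p[2]])).round(1)
def hub(im,seed):
    h=cv2.cvtColor(im,cv2.COLOR_BGR2HSV);m=(h[...,1]<45)&(h[...,2]>90)
    m[:,:seed[0]-25]=0;m[:,seed[0]+25:]=0;m[:seed[1]-25]=0;m[seed[1]+25:]=0
    b=blob(m,seed);c,_=cv2.findContours(b.astype(np.uint8),0,1);c=max(c,key=cv2.contourArea)
    e=cv2.fitEllipse(cv2.convexHull(c));p=lane(ray("scene",e[0],.057));print("hub",np.round(e[0],1),np.round(e[1],1),p);return p
E
python3 -c "
from h import *
hub(cv2.imread('pics/scene0.png'),(370,252));hub(cv2.imread('pics/s3.png'),(370,252));hub(cv2.imread('pics/s4.png'),(381,261))
for uv in [(423,314)]:pass
print(lane(ray('scene',(330+265*150/400,190+311*150/400),.018)))"
```

```text
hub [370.9 250.7] [21.5 42.1] [ 18.4 -45.3  57. ]
hub [370.6 250.7] [21.3 42.1] [ 18.9 -45.5  57. ]
hub [381.2 260.2] [22.3 43.3] [ 19.3 -17.3  57. ]
[-1.6 83.5 18. ]
```

Measured on the flat, the wheel went from board y -45.4 to -17.3. Re-stroke: lift, go back, touch, roll.

>>> carry_out --steps '[[[0,0,-0.01],0],[[0,0,-0.04],0],[[-0.04,-0.008,-0.08],0],[[-0.13,-0.008,-0.08],0],[[-0.133,-0.008,-0.08],0],[[-0.133,-0.008,-0.02],0],[[-0.133,-0.008,0.01],0],[[-0.133,-0.008,0.022],0],[[-0.133,-0.008,0.03],0],[[-0.133,-0.008,0.0355],0],[[-0.133,-0.008,0.0355],0]]'

```text
time_s: 7.8
ee_pos: [0.5279, 0.0033, 0.2678]
eef_rot: [0.001, 0.703, 0.711, -0.0]
ft_force: [-2.8, -3.1, 12.3]
opening: 0.0002
finger_force: 5.7
```

```bash
python3 -c "
from h import *
st();hub(grab_frame('scene'),(381,261))"
```

```text
t 7.8 pos [0.5279 0.0033 0.2678] tip lane x,y,z mm [  0.1 -49.   94.8] yaw err -0.0003 F [-2.82 -3.05 12.26] open 0.0 z [ 7.0e-04 -1.6e-03 -1.0e+00]
hub [380.7 260.2] [21.8 43.5] [ 20.1 -17.9  57. ]
```

>>> carry_out --steps '[[[0.01,0,-0.004],0],[[0.03,0,-0.009],0],[[0.055,0,-0.015],0],[[0.085,0,-0.021],0],[[0.107,0,-0.025],0],[[0.129,0,-0.0285],0],[[0.151,0,-0.031],0],[[0.1735,0,-0.0335],0],[[0.196,0,-0.035],0],[[0.218,0,-0.036],0],[[0.24,0,-0.0365],0],[[0.265,0,-0.0365],0],[[0.285,0,-0.0365],0],[[0.298,0,-0.0365],0],[[0.305,0,-0.0365],0],[[0.305,0,-0.0365],0],[[0.305,0,-0.0365],0]]'

```text
time_s: 9.55
ee_pos: [0.5276, 0.0651, 0.2753]
eef_rot: [0.001, 0.703, 0.711, 0.001]
ft_force: [-2.2, 0.2, 11.4]
opening: -0.0002
finger_force: 5.4
```

```bash
python3 -c "
from h import *
st();im=grab_frame('scene');cv2.imwrite('pics/s5.png',im);hub(im,(394,272))"
```

```text
t 9.55 pos [0.5276 0.0651 0.2753] tip lane x,y,z mm [  0.6  13.1 102.3] yaw err -0.0009 F [-2.17  0.18 11.43] open -0.0 z [ 1.8e-03  1.0e-04 -1.0e+00]
hub [393.4 271.5] [23.3 45.1] [20.3 14.1 57. ]
```

>>> carry_out --steps '[[[0,0,-0.01],0],[[0,0,-0.04],0],[[-0.04,0.006,-0.08],0],[[-0.13,0.006,-0.08],0],[[-0.151,0.006,-0.08],0],[[-0.151,0.006,-0.02],0],[[-0.151,0.006,0.01],0],[[-0.151,0.006,0.022],0],[[-0.151,0.006,0.03],0],[[-0.151,0.006,0.0355],0],[[-0.151,0.006,0.0355],0]]'

```text
time_s: 10.7
ee_pos: [0.5287, 0.0344, 0.2677]
eef_rot: [0.0, 0.703, 0.711, -0.0]
ft_force: [-1.3, -2.1, 7.5]
opening: -0.0
finger_force: 3.4
```

>>> carry_out --steps '[[[0.01,0,-0.004],0],[[0.03,0,-0.009],0],[[0.055,0,-0.015],0],[[0.085,0,-0.021],0],[[0.107,0,-0.025],0],[[0.129,0,-0.0285],0],[[0.151,0,-0.031],0],[[0.1735,0,-0.0335],0],[[0.196,0,-0.035],0],[[0.218,0,-0.036],0],[[0.24,0,-0.0365],0],[[0.265,0,-0.0365],0],[[0.285,0,-0.0365],0],[[0.298,0,-0.0365],0],[[0.305,0,-0.0365],0],[[0.305,0,-0.0365],0],[[0.305,0,-0.0365],0]]'

```text
time_s: 12.4
ee_pos: [0.5284, 0.096, 0.2753]
eef_rot: [0.001, 0.703, 0.711, 0.001]
ft_force: [-1.5, -0.6, 6.7]
opening: -0.0002
finger_force: 3.9
```

```bash
python3 -c "
from h import *
st();im=grab_frame('scene');cv2.imwrite('pics/s6.png',im);hub(im,(407,284))"
```

```text
t 12.4 pos [0.5284 0.096  0.2753] tip lane x,y,z mm [  1.9  44.1 102.3] yaw err -0.001 F [-1.51 -0.57  6.67] open -0.0 z [ 1.9e-03  3.0e-04 -1.0e+00]
hub [406.5 283.5] [24.3 46.6] [21.1 45.7 57. ]
```

The wheel is about 8 mm from the bar. I'll creep it up to the bar with the current contact.

>>> carry_out --steps '[[[0.015,0,0],0],[[0.03,0,0],0],[[0.045,0,0],0],[[0.06,0,0],0],[[0.07,0,0],0],[[0.075,0,0],0],[[0.075,0,0],0]]'

```text
time_s: 13.15
ee_pos: [0.5285, 0.1111, 0.2753]
eef_rot: [0.001, 0.703, 0.711, 0.001]
ft_force: [-0.3, 0.6, 6.5]
opening: 0.0
finger_force: 3.6
```

```bash
python3 -c "
from h import *
st();im=grab_frame('scene');cv2.imwrite('pics/s7.png',im);hub(im,(411,288))"
```

```text
t 13.15 pos [0.5285 0.1111 0.2753] tip lane x,y,z mm [  2.2  59.2 102.3] yaw err -0.0009 F [-0.34  0.55  6.46] open 0.0 z [ 2.4e-03  4.0e-04 -1.0e+00]
hub [409.9 286.4] [24.5 47.1] [21.1 53.4 57. ]
```

```bash
python3 -c "
import numpy as np
c0=np.array([59.2,101.4]);th0=.8;e=7.;pen=1.8
def row(yc,zc,th,p,tag):
    pt=np.array([yc,zc])+(45-p)*np.array([-np.sin(th),np.cos(th)])-[e,0]
    d=(pt-c0)/200;print(tag,np.round(th,3),pt.round(1),'x',d[0].round(4),'z',(-d[1]).round(4))
row(53.4,57.3,th0,-5,'pre');row(53.4,57.3,th0,0,'touch');row(54,57.3,th0-.013,pen,'press')
for a in np.r_[np.linspace(.49,0,13),-.04,-.08,-.12,-.16]:
    row(78-51*np.sin(a),12.3+51*np.cos(a),th0-.013-(.49-a)*51/45,pen,'a%.2f'%a)
"
```

```text
pre 0.8 [10.5 92.1] x -0.2433 z 0.0463
touch 0.8 [14.1 88.7] x -0.2254 z 0.0637
press 0.787 [16.4 87.8] x -0.214 z 0.068
a0.49 0.787 [16.4 87.8] x -0.214 z 0.068
a0.45 0.741 [19.7 90.1] x -0.1975 z 0.0564
a0.41 0.694 [23.1 92.3] x -0.1805 z 0.0455
a0.37 0.648 [26.6 94.3] x -0.163 z 0.0353
a0.33 0.602 [30.2 96.2] x -0.1451 z 0.0259
a0.29 0.556 [33.8 97.9] x -0.1268 z 0.0173
a0.24 0.509 [37.6 99.5] x -0.1082 z 0.0095
a0.20 0.463 [ 41.4 100.9] x -0.0892 z 0.0025
a0.16 0.417 [ 45.2 102.1] x -0.0699 z -0.0036
a0.12 0.371 [ 49.1 103.2] x -0.0504 z -0.0089
a0.08 0.324 [ 53.1 104.1] x -0.0306 z -0.0134
a0.04 0.278 [ 57.1 104.8] x -0.0107 z -0.017
a0.00 0.232 [ 61.1 105.3] x 0.0094 z -0.0197
a-0.04 0.186 [ 65.  105.7] x 0.0292 z -0.0216
a-0.08 0.141 [ 69.  105.9] x 0.049 z -0.0225
a-0.12 0.096 [ 73.  105.9] x 0.0689 z -0.0227
a-0.16 0.05 [ 77.  105.8] x 0.0888 z -0.022
```

Approach the 45° upper-back point and press.

>>> carry_out --steps '[[[0,0,-0.01],0],[[0,0,-0.04],0],[[-0.04,-0.003,-0.06],0],[[-0.2,-0.003,-0.06],0],[[-0.245,-0.003,-0.06],0],[[-0.245,-0.003,-0.02],0],[[-0.245,-0.003,0.03],0],[[-0.243,-0.003,0.047],0],[[-0.234,-0.003,0.055],0],[[-0.225,-0.003,0.063],0],[[-0.219,-0.003,0.066],0],[[-0.214,-0.003,0.068],0],[[-0.214,-0.003,0.068],0]]'

```text
time_s: 14.5
ee_pos: [0.5279, 0.0676, 0.2619]
eef_rot: [0.001, 0.703, 0.711, -0.0]
ft_force: [-2.3, -3.2, 8.3]
opening: -0.0005
finger_force: 4.3
```

```bash
python3 -c "
from h import *
st();im=grab_frame('scene');cv2.imwrite('pics/s8.png',im);hub(im,(410,286))"
```

```text
t 14.5 pos [0.5279 0.0676 0.2619] tip lane x,y,z mm [ 0.9 15.3 88.9] yaw err -0.0002 F [-2.3 -3.2  8.3] open -0.0 z [ 0.0012 -0.0014 -1.    ]
hub [410.1 286.8] [24.4 47.6] [21.5 54.1 57. ]
```

Contact is good (about 9 N) with the wheel at the bar. First half of the climb.

>>> carry_out --steps '[[[0.008,0,-0.005],0],[[0.0165,0,-0.011],0],[[0.025,0,-0.0165],0],[[0.0335,0,-0.022],0],[[0.042,0,-0.027],0],[[0.051,0,-0.032],0],[[0.06,0,-0.037],0],[[0.069,0,-0.0415],0],[[0.078,0,-0.046],0],[[0.087,0,-0.05],0],[[0.0965,0,-0.054],0],[[0.106,0,-0.058],0]]'

```text
time_s: 15.75
ee_pos: [0.5277, 0.0889, 0.2728]
eef_rot: [0.0, 0.704, 0.711, 0.0]
ft_force: [0.1, -2.3, 5.9]
opening: -0.0
finger_force: 3.4
```

```bash
python3 -c "
from h import *
st();im=grab_frame('scene');cv2.imwrite('pics/s9.png',im);hub(im,(415,290))"
```

```text
t 15.75 pos [0.5277 0.0889 0.2728] tip lane x,y,z mm [ 0.8 36.8 99.8] yaw err -0.0014 F [ 0.15 -2.29  5.9 ] open -0.0 z [ 8.e-04 -2.e-04 -1.e+00]
hub [415.7 290.1] [25.5 47.9] [19.  64.2 57. ]
```

>>> carry_out --steps '[[[0.0095,0,-0.002],0],[[0.019,0,-0.005],0],[[0.029,0,-0.008],0],[[0.038,0,-0.011],0],[[0.048,0,-0.0135],0],[[0.058,0,-0.016],0],[[0.068,0,-0.0185],0],[[0.078,0,-0.021],0],[[0.088,0,-0.023],0],[[0.0975,0,-0.0245],0],[[0.1075,0,-0.026],0],[[0.1175,0,-0.027],0],[[0.1275,0,-0.028],0],[[0.1375,0,-0.029],0],[[0.147,0,-0.0295],0],[[0.157,0,-0.03],0],[[0.167,0,-0.03],0],[[0.177,0,-0.03],0],[[0.177,0,-0.03],0]]'

```text
time_s: 17.7
ee_pos: [0.5279, 0.1251, 0.2803]
eef_rot: [0.001, 0.704, 0.711, 0.002]
ft_force: [-2.0, 0.6, 17.9]
opening: -0.0
finger_force: 8.7
```

```bash
python3 -c "
from h import *
st();im=grab_frame('scene');cv2.imwrite('pics/s10.png',im);hub(im,(431,304))
cv2.imwrite('pics/c10.png',cv2.resize(im[190:370,330:510],(540,540),interpolation=2))"
```

```text
t 17.7 pos [0.5279 0.1251 0.2803] tip lane x,y,z mm [  1.9  73.3 107.3] yaw err -0.0017 F [-2.05  0.63 17.89] open -0.0 z [ 0.0034  0.0016 -1.    ]
hub [424.5 297.1] [26.3 49. ] [18.  82.5 57. ]
```

View pics/c10.png

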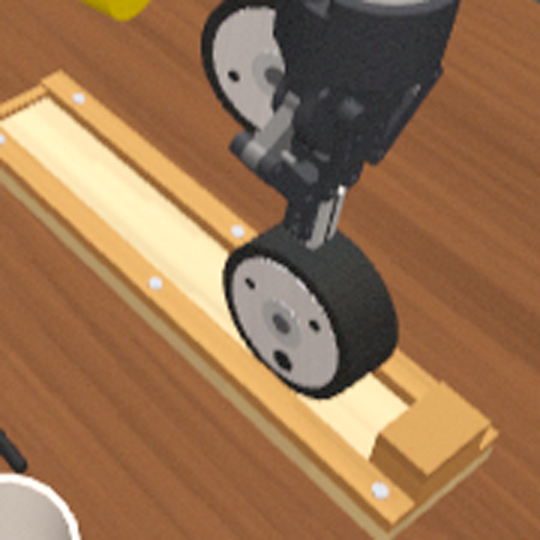

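The picture shows the wheel just past the crest, its hole now low, pinned upright under the tip at 18 N. Now I ease forward at constant height so it rolls down, then lift away.

>>> carry_out --steps '[[[0.008,0,-0.001],0],[[0.018,0,-0.001],0],[[0.028,0,-0.001],0],[[0.038,0,-0.001],0],[[0.048,0,-0.001],0],[[0.058,0,-0.001],0],[[0.068,0,-0.001],0],[[0.075,0,-0.001],0],[[0.075,0,-0.001],0],[[0.075,0,-0.001],0]]'

```text
time_s: 18.75
ee_pos: [0.5275, 0.1402, 0.2797]
eef_rot: [0.0, 0.704, 0.71, 0.002]
ft_force: [-0.4, 2.4, 11.1]
opening: 0.0002
finger_force: 5.4
```

```bash
python3 -c "
from h import *
st();im=grab_frame('scene');cv2.imwrite('pics/s11.png',im);hub(im,(434,307))"
```

```text
t 18.75 pos [0.5275 0.1402 0.2797] tip lane x,y,z mm [  1.5  88.6 106.7] yaw err -0.002 F [-0.37  2.43 11.09] open 0.0 z [ 0.0023  0.0022 -1.    ]
hub [428.2 300.7] [27.  49.4] [18.6 90.9 57. ]
```

>>> carry_out --steps '[[[0.01,0,-0.001],0],[[0.02,0,-0.001],0],[[0.03,0,-0.001],0],[[0.04,0,-0.001],0],[[0.05,0,-0.001],0],[[0.06,0,-0.001],0],[[0.065,0,-0.001],0],[[0.065,0,-0.001],0],[[0.065,0,-0.01],0],[[0.065,0,-0.03],0],[[0.065,0,-0.08],0],[[0.065,0,-0.2],0],[[0.065,0,-0.4],0],[[0.065,0,-0.6],0],[[0.065,0,-0.6],0]]'

```text
time_s: 20.3
ee_pos: [0.5288, 0.1525, 0.4052]
eef_rot: [0.003, 0.704, 0.711, 0.005]
ft_force: [0.6, 0.1, 0.2]
opening: -0.0
finger_force: 0.0
```

```bash
python3 -c "
from h import *
st();im=grab_frame('scene');cv2.imwrite('pics/s12.png',im);hub(im,(438,313))
cv2.imwrite('pics/c12.png',cv2.resize(im[190:370,330:510],(540,540),interpolation=2))"
```

```text
t 20.3 pos [0.5288 0.1525 0.4052] tip lane x,y,z mm [  4.5 100.8 232.2] yaw err -0.0015 F [0.64 0.07 0.16] open -0.0 z [ 0.0113  0.0017 -0.9999]
hub [434.6 308.8] [26.7 50.7] [ 22.3 107.4  57. ]
```

View pics/c12.png

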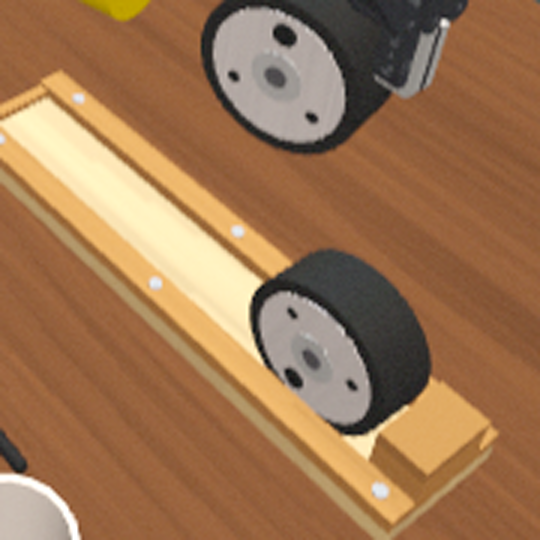

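The picture shows the wheel upright in the pocket against the end block, with the robot clear. I'll check that it is still, then hand in.

>>> carry_out --steps '[[[0,0,0],0],[[0,0,0],0],[[0,0,0],0],[[0,0,0],0],[[0,0,0],0],[[0,0,0],0],[[0,0,0],0],[[0,0,0],0]]'

```text
time_s: 21.15
ee_pos: [0.5268, 0.1522, 0.3985]
eef_rot: [-0.0, 0.704, 0.711, -0.0]
ft_force: [-0.4, -1.2, -0.1]
opening: -0.0
finger_force: 0.0
```

```bash
python3 -c "
from h import *
im=grab_frame('scene');p=hub(im,(435,309))
d=cv2.absdiff(im,cv2.imread('pics/s12.png'))[250:360,400:490].max();print(d)
if abs(p[1]-107.4)<1.5: print(sign_off())"
```

```text
hub [434.6 308.8] [26.7 50.9] [ 22.2 107.4  57. ]
18
the job is handed in; nothing more can be done
None
```

The wheel was rolled along the board, over the bar and into the pocket; it stands there upright and still with the arm clear (highest contact force read was 18 N), and the job was handed in at about 21 s.

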